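Nest the drip cups in the pull-out tray under the boiler shelf

TASK

Pull the tray all the way out from under the shelf, lift the handwheel out and lay it flat on the middle of the round rubber mat. Then nest all the copper drip cups, mouth down, into one upright stack in the middle of the tray's seat, each fully home over the one below, and slide the tray with its stack fully home under the shelf, without slamming it. Leave the clamp and the brass bushings where they are.

Things in the scene. Friction and masses are not known exactly. Their poses are not given: they have to be found in the camera images.
- shelf_unit: Fixed galvanised shelf on four posts, with a red-rimmed gauge on top. Origin on the table under the seat's home place; the tray pulls out along its -y. Board 200 mm in x, from -60 to 80 mm in y, underside 250 mm above the table, gauge top at 360 mm; posts 14 mm square at x = +-85, y = -50 and 70 mm.
- tray (a joint): Sliding steel tray under the shelf: 0 = home, fully pushed in; grows to 0.19 m as it is pulled out along the shelf unit's -y (stops at both ends). Slides with about 3 N of friction, no spring, and stays where it is left.
- seat (a point): Centre of the tray's square seat, on its floor (16 mm above the table); moves with the tray. The seat is 96 mm square inside, with a lip 8 mm high. Its axes are parallel to the shelf unit's.
- handle (a point): Top centre of the tray's handle, an upright black post 22 mm square and 70 mm tall, its faces square to the shelf unit's axes; it stands on the tray 155 mm from the seat's centre to the shelf unit's -y. Moves with the tray.
- handwheel: Squat black valve handwheel lying flat, at the start in the tray seat: 84 mm across, rim 14 mm thick, with a round hub 28 mm across and 50 mm tall in the middle. Origin at the centre of its underside, z up. 0.3 kg.
- mat: Round black rubber mat on the table, 110 mm across, 3 mm thick, fixed. Origin at the centre of its underside.
- cup1: One of up to 5 equal copper drip cups, mouth down (some may be absent). Origin: centre of the open mouth, z up through the closed foot. 72 mm tall: top 26 mm a straight foot 48 mm across, to grip from above; below, a hollow skirt flaring from 58 to 82 mm at the mouth, wall 2.5 mm, cavity 44 mm deep. Fully nested, a cup's origin is 28 mm above that of the one below; sideways play 2 mm. 0.2 kg.
- cup2: One of up to 5 equal copper drip cups, mouth down (some may be absent). Origin: centre of the open mouth, z up through the closed foot. 72 mm tall: top 26 mm a straight foot 48 mm across, to grip from above; below, a hollow skirt flaring from 58 to 82 mm at the mouth, wall 2.5 mm, cavity 44 mm deep. Fully nested, a cup's origin is 28 mm above that of the one below; sideways play 2 mm. 0.2 kg.
- cup3: One of up to 5 equal copper drip cups, mouth down (some may be absent). Origin: centre of the open mouth, z up through the closed foot. 72 mm tall: top 26 mm a straight foot 48 mm across, to grip from above; below, a hollow skirt flaring from 58 to 82 mm at the mouth, wall 2.5 mm, cavity 44 mm deep. Fully nested, a cup's origin is 28 mm above that of the one below; sideways play 2 mm. 0.2 kg.
- cup4: One of up to 5 equal copper drip cups, mouth down (some may be absent). Origin: centre of the open mouth, z up through the closed foot. 72 mm tall: top 26 mm a straight foot 48 mm across, to grip from above; below, a hollow skirt flaring from 58 to 82 mm at the mouth, wall 2.5 mm, cavity 44 mm deep. Fully nested, a cup's origin is 28 mm above that of the one below; sideways play 2 mm. 0.2 kg.
- cup5: One of up to 5 equal copper drip cups, mouth down (some may be absent). Origin: centre of the open mouth, z up through the closed foot. 72 mm tall: top 26 mm a straight foot 48 mm across, to grip from above; below, a hollow skirt flaring from 58 to 82 mm at the mouth, wall 2.5 mm, cavity 44 mm deep. Fully nested, a cup's origin is 28 mm above that of the one below; sideways play 2 mm. 0.2 kg.
- clamp: Bystander: cast iron clamp, 110 by 50 mm (screw to 96 mm from its middle), 100 mm tall, holding a copper elbow. Origin at the centre of its underside.
- bushing1: Bystander: hex brass bushing, 52 mm across, 43 mm tall. Origin at the centre of its underside.
- bushing2: Bystander: hex brass bushing, 52 mm across, 43 mm tall. Origin at the centre of its underside.
- bushing3: Bystander: hex brass bushing, 52 mm across, 43 mm tall. Origin at the centre of its underside.
There are look-alikes about, which are no part of the job. Leave any blue look-alike of the cup4 alone. There is more than one size of the handwheel; the job needs the larger.

How it is judged:
By the outcome, as a careful person would: the job done as asked, in the order asked, and still so for the second after the job is handed in, with the robot touching nothing.
Of cup1, cup2, cup3, cup4, cup5 only 3 to 5 are there at a start; the rules pass over those that are not, and their reading is None.
At some moment in a run one of cup1, cup2, cup3, cup4, cup5 may be knocked a few centimetres aside while the robot is not near it.
It also fails if it takes over 208 s, if anything falls off the work surface, if the arm or the gripper's body presses on something with over 40 N, if the wrist force passes 120 N, or if a joint passes its speed limit or range.

ROBOT

A 6-joint arm with a two-finger parallel gripper is mounted at the origin on the work surface. World frame = base frame: x ahead of the robot, y to its left, z up, the work surface at z = 0. Lengths are in m, angles in rad, forces in N, time in s.
With the tool pointing down it reaches from about 0.4 to 0.825 m from the base axis. Payload 7 kg.
Tool frame: the origin (TCP) lies on the mounting face of the last link; the fingertips stand 178 mm ahead of it and the grasp point (between the pads) lies 159 mm ahead of it (r.tip_extent is the distance from the TCP to the fingertips, in m); z points along the fingers, y is the line along which they close (so a half turn about z gives the same grasp; the last joint's range is limited). The gripper opens to 88 mm and grips with 3 to 60 N. Pads are 19 mm wide; open, the fingers measure 130 mm over their backs; the gripper's body (78 mm by 193 mm) begins 47 mm behind the grasp point.
Start: joints at [1.452, 0.359, 0.012, 0, -1.224, -0.288], TCP at [0.267, 0.62, 0.405] pointing down, gripper open.
Joint ranges: [-3.07, 3.07], [-1.43, 2.12], [-1.02, 1.25], [-3.03, 1.67], [-3.05, -0], [-3.03, 3.03]. Speed limits (rad/s): [2.39, 2.39, 3.01, 3.14, 3.14, 3.14].

INTERFACE

Orientations are given as a rotation vector (axis times angle).
In Python, from cell import r gives the robot as it stands.
- The arm moves only by the tool move_arm, never from a script. Its argument "series" is a list of rows, each a list of 7 numbers: the shift along the tool's x, y, z in units of 0.5 m (1.0 is 0.5 m), then the turn, a rotation vector about the tool's x, y, z in units of 180 degrees (1.0 is 180 degrees), then the opening, from 0 (shut) to 1 (fully open). A call has 1 to 12 rows; each row is the pose to reach, as a shift and turn from the pose commanded when the call began, along the tool's axes at that moment, turning the shorter way round; what a row does not reach only later rows make up. A row lasts 1/12 s, in which the tool goes at most 41.7 mm and 7.16 degrees, less where a joint would pass 70% of its speed; a pose out of reach is approached as far as the arm can. A call with a number of a shift or a turn outside -1 to 1 is refused whole. A call with a gripper value outside its range is refused whole. The fingers move at their own pace and stop on an object; the grip force is fixed at half the most. Time passes only in rows, so rows that repeat a pose let the fingers close. It gives the time, the measured TCP pose, the force, the opening and the grip force at its end, in the units of the state.
- r.sense(): the state, without advancing time (a new reading comes with each control period).
- r.snapshot(name): name is "side" or "top"; returns a dict with "color" (480x640x3 uint8, blue, green, red), "range_z" (480x640 float32, m along the optical axis (not along the pixel's ray), 0 where there is no reading), "vfov" (degrees; the focal length in pixels is half the picture's height over the tangent of half this angle, whatever the lens; pixels are square), "cx", "cy" (the principal point, pixels), "T" (4x4, takes a point from camera to world coordinates). Camera axes: x right, y down, z forward; pixel columns grow to the right and rows downward; lengths in m; the calibration is good to about 2 mm. A picture is of the moment at which its call begins.
- r.hand_in(): hands the job in; it is judged then, once.
Trained networks look in a picture, given as the dict that the camera call returned (one of the last four; its "shot" number tells which), for a name from the list of things; names that differ only in an ending like _2 or _b are one class to them, and where a whole thing is asked for, a point or a joint stands for the part that bears it (a point fixed in the world has none). Each returns a list of dicts, best first, with "score" (0 to 1); they miss things now and then, are a little off and sometimes report something else, mostly with a low value. They report only what shows in the picture. A call takes as long as a camera call. They do not tell look-alikes from the thing itself.
- r.trace(label, picture): "mask" (480x640 bool, what is visible of it) and "box" ([centre column, centre row, width, height] in pixels, round what is visible of it).
The state is a dict: "t": time; "joint_positions": joint angles; "dq": joint speeds; "effort": joint torques, N m; "ee_pos": TCP position; "orientation": TCP orientation; "force": force on the tool from outside, world axes, zero at the start; "moment": the same for the moment, N m; "finger_gap": finger opening in m; "gripper_force": force on a finger pad.
Only numpy, scipy, OpenCV 4.12 (cv2) and the standard library are available. Lean on these libraries where they do the work, as an engineer would, in place of code of your own. Each camera call takes 0.05 s, during which the arm holds its last target. There are 200 camera calls.

## Working session

There is one attempt and no reset: what is moved stays moved. The work goes in short steps, Python scripts to look and compute and a tool call to move; the robot and the scene stay as the last step left them, time stands still between calls to the robot, and variables do not carry over. Pictures are saved under pics/ and viewed, at most 14 in all, crops included, and the job is handed in when it is done.

Besides the shell and the picture viewer there is one more tool, called after "Request:" as name(argument=value, ...) on one line, values as JSON. move_arm: Moves the arm, as the interface text tells. Its arguments: {"type":"object","properties":{"series":{"type":"array","items":{"type":"array","items":{"type":"number","minimum":-1,"maximum":1}}}},"required":["series"]}

```bash
mkdir -p pics; ls; cat > h.py <<'E'
import numpy as np, cv2
from cell import r
from scipy.spatial.transform import Rotation as R
def cloud(s):
    f=240/np.tan(np.radians(s["vfov"]/2)); z=s["range_z"]; v,u=np.mgrid[:480,:640]
    p=np.stack([(u-s["cx"])/f*z,(v-s["cy"])/f*z,z],-1)
    w=p@s["T"][:3,:3].T+s["T"][:3,3]; w[z==0]=np.nan
    return w
E
python3 - <<'E'
from h import *
print(r.sense())
for n in("top","side"):
    s=r.snapshot(n); cv2.imwrite(f"pics/{n}0.png",s["color"]); print(n,s["T"].round(3).tolist(),s["vfov"],s["cx"],s["cy"])
    W=cloud(s)
    for l in("cup1","handwheel","mat","shelf_unit","tray","handle","clamp","bushing1"):
        for d in r.trace(l,s):
            m=d["mask"];p=W[m];p=p[~np.isnan(p[:,0])]
            if len(p): 
                t=p[p[:,2]>np.percentile(p[:,2],98)-.006]
                print(l,round(d["score"],2),np.round(d["box"]),"c",np.median(p,0).round(3),"top",((t.min(0)+t.max(0))/2).round(3),len(t), s["color"][m].mean(0).round())
E
```

```text
pics
{'t': 0.0, 'joint_positions': array([ 1.45208848e+00,  3.59408656e-01,  1.10291179e-02, -3.42156108e-04,
       -1.22410924e+00, -2.88116756e-01]), 'dq': array([-0.00077218, -0.00041264, -0.00049931,  0.00051382, -0.00079275,
       -0.00068342]), 'effort': array([ 4.29944259e-05, -5.82723427e+01,  2.93049020e+01,  6.99758381e+00,
        7.00752513e-03, -1.61427911e-04]), 'ee_pos': array([0.26700821, 0.61972436, 0.40369685]), 'orientation': array([ 3.07510705e+00, -6.34473825e-01, -2.78444772e-04]), 'force': array([0.38189219, 0.00117098, 0.53098218]), 'moment': array([-0.02663205,  0.04697239,  0.03486468]), 'gripper_force': 0.0, 'finger_gap': 0.0878139368765052}
top [[-0.008, -0.995, 0.101, 0.531], [-1.0, 0.01, 0.013, 0.032], [-0.014, -0.101, -0.995, 1.064], [0.0, 0.0, 0.0, 1.0]] 54.458893947712696 323.7628022056606 246.47441314420203
cup1 0.88 [406. 330.  34.  35.] c [ 0.457 -0.128  0.045] top [ 0.452 -0.136  0.074] 387 [133.  69.  32.]
cup1 0.8 [407. 260.  39.  38.] c [ 0.601 -0.137  0.045] top [ 0.606 -0.146  0.074] 384 [ 55.  89. 151.]
cup1 0.72 [469. 337.  36.  36.] c [ 
[... 2127 characters left out ...]
02.  42.  58.] c [0.523 0.236 0.017] top [0.519 0.177 0.084] 70 [116. 124. 130.]
handle 0.58 [288. 202.  41.  62.] c [0.522 0.229 0.017] top [0.519 0.177 0.084] 69 [118. 127. 133.]
clamp 0.69 [409. 350.  44.  76.] c [ 0.745 -0.244  0.058] top [ 0.716 -0.232  0.098] 244 [ 83.  96. 121.]
clamp 0.38 [289. 200.  41.  64.] c [0.524 0.232 0.017] top [0.519 0.177 0.084] 69 [117. 126. 132.]
bushing1 0.86 [380. 214.  24.  25.] c [0.752 0.18  0.025] top [0.753 0.191 0.043] 123 [ 82. 110. 130.]
bushing1 0.71 [414. 271.  20.  21.] c [ 0.805 -0.017  0.028] top [ 0.809 -0.008  0.043] 162 [ 79. 108. 130.]
bushing1 0.59 [400. 242.  24.  27.] c [0.789 0.077 0.028] top [0.792 0.087 0.043] 155 [ 80. 110. 131.]
```

View pics/top0.png

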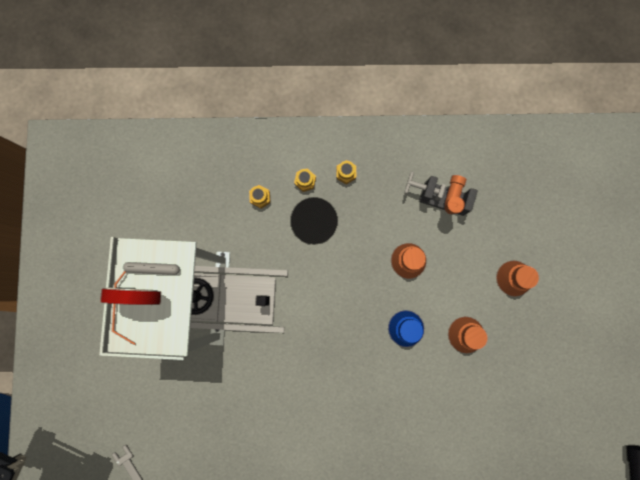

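View pics/side0.png

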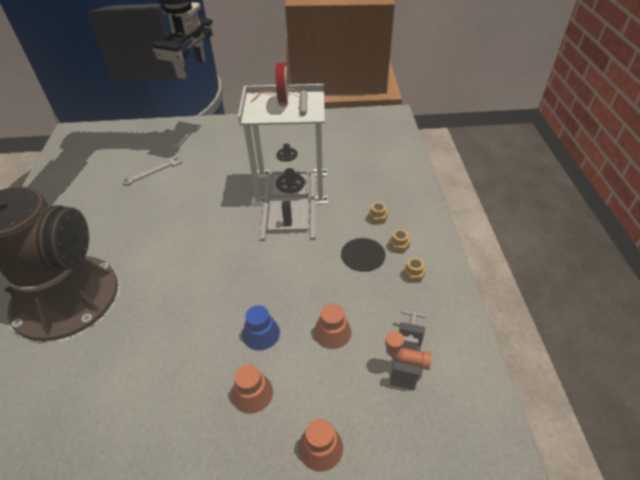

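The pictures show three copper cups at top px (410,260), (522,278) and (470,337), and a blue look-alike at (407,328). The wheel in the tray is at (202,297), the handle at (263,300) and the mat at (314,221). The small look-alike wheel lies behind the shelf. Next I measure the shelf axes.

```bash
cat >> h.py <<'E'
def yaw(): # world angle of tool x
    x=R.from_rotvec(r.sense()["orientation"]).apply([1,0,0]); return np.arctan2(x[1],x[0])
def plan(pos,yw=None):
    "row numbers reaching TCP pos, tool straight down with tool x at world angle yw"
    s=r.sense(); R0=R.from_rotvec(s["orientation"])
    d=R0.inv().apply(np.array(pos)-s["ee_pos"])/.5
    if yw is None: yw=yaw()
    yw=yaw()+(yw-yaw()+np.pi/2)%np.pi-np.pi/2
    c,q=np.cos(yw),np.sin(yw)
    R1=R.from_matrix(np.array([[c,q,0],[q,-c,0],[0,0,-1]]))
    return d.round(4).tolist(),((R0.inv()*R1).as_rotvec()/np.pi).round(4).tolist()
def show():
    s=r.sense(); print("t",round(s["t"],1),"ee",s["ee_pos"].round(4),"yaw",yaw().round(4),"gap",round(s["finger_gap"],4),"gf",round(s["gripper_force"],1),"F",s["force"].round(1),"j6",round(s["joint_positions"][5],2))
def circ(m,P,z0,z1):
    "robust centre: min enclosing circle of points in the z band"
    p=P[m]; p=p[(p[:,2]>z0)&(p[:,2]<z1)]
    return p
E
python3 - <<'E'
from h import *
show()
for n in("top","side"):
    s=r.snapshot(n); W=cloud(s).reshape(-1,3)
    b=W[(W[:,2]>.245)&(W[:,2]<.275)&(abs(W[:,0]-.53)<.17)&(abs(W[:,1]-.34)<.13)]
    print(n,"board",cv2.minAreaRect(b[:,:2].astype(np.float32)), np.median(b[:,2]))
    h=W[(W[:,2]>.078)&(W[:,2]<.092)&(abs(W[:,0]-.52)<.03)&(abs(W[:,1]-.18)<.03)]
    print("handle",h.min(0),h.max(0),len(h))
    t=W[(W[:,2]>.058)&(W[:,2]<.072)&(abs(W[:,0]-.528)<.04)&(abs(W[:,1]-.33)<.04)]
    print("hub",t.min(0),t.max(0),len(t))
    f=W[(W[:,2]>.010)&(W[:,2]<.020)&(abs(W[:,0]-.525)<.12)&(W[:,1]<.26)&(W[:,1]>.1)]
    for y in (.16,.18,.2,.22,.24):
        q=f[abs(f[:,1]-y)<.006]; 
        if len(q): print(y,np.percentile(q[:,0],[2,98]).round(4))
E
```

```text
t 0.9 ee [0.2671 0.6199 0.4047] yaw -0.4068 gap 0.0878 gf 0.0 F [-0.2 -0.3  0. ] j6 -0.29
top board ((0.5282089710235596, 0.343773752450943), (0.14295020699501038, 0.20060546696186066), 86.71172332763672) 0.2570128711227415
handle [0.50906888 0.16708559 0.0793499 ] [0.53004516 0.18970046 0.09104397] 109
hub [0.51836603 0.31978081 0.05829736] [0.53971839 0.3279055  0.07072951] 41
0.16 [0.4504 0.5837]
0.18 [0.452  0.5857]
0.2 [0.4545 0.5861]
0.22 [0.4546 0.5865]
0.24 [0.4549 0.5889]
side board ((0.526728630065918, 0.34303224086761475), (0.14959852397441864, 0.20054423809051514), 86.96537017822266) 0.2563020084763541
handle [0.50871959 0.16483699 0.07825671] [0.52907093 0.18870321 0.08906185] 69
hub [0.5146673  0.31707247 0.05801638] [0.54201562 0.34543633 0.06854902] 72
0.16 [0.452  0.5788]
0.18 [0.4515 0.5806]
0.2 [0.4548 0.5823]
0.22 [0.4561 0.5835]
0.24 [0.4561 0.5893]
```

```bash
python3 - <<'E'
from h import *
for p in ([.29,.36,.405],[.38,.15,.40],[.5187,.1785,.35]): print(plan(p,-1.624))
E
```

```text
([0.2478, 0.4592, -0.0007], [0.0, -0.0, 0.3875])
([0.5793, 0.7738, 0.0093], [0.0, -0.0, 0.3875])
([0.8115, 0.6117, 0.1093], [0.0, -0.0, 0.3875])
```

Request:
move_arm(series=[[0.248,0.459,0,0,0,0.3875,1],[0.248,0.459,0,0,0,0.3875,1],[0.248,0.459,0,0,0,0.3875,1],[0.248,0.459,0,0,0,0.3875,1],[0.248,0.459,0,0,0,0.3875,1],[0.248,0.459,0,0,0,0.3875,1],[0.248,0.459,0,0,0,0.3875,1],[0.579,0.774,0.009,0,0,0.3875,1],[0.579,0.774,0.009,0,0,0.3875,1],[0.579,0.774,0.009,0,0,0.3875,1],[0.579,0.774,0.009,0,0,0.3875,1],[0.579,0.774,0.009,0,0,0.3875,1]])

```text
t: 2.0
ee_pos: [0.3719, 0.1665, 0.4011]
orientation: [-2.161, 2.278, 0.0]
force: [0.8, 1.0, -0.4]
finger_gap: 0.0878
gripper_force: 0.0
```

```bash
python3 - <<'E'
from h import *
show()
for p in ([.5187,.1785,.36],[.5187,.1785,.225]): print(plan(p,-1.624))
E
```

```text
t 2.0 ee [0.3719 0.1665 0.4011] yaw -1.6237 gap 0.0878 gf 0.0 F [ 0.8  1.  -0.4] j6 -0.96
([-0.0393, -0.2918, 0.0826], [-0.0003, 0.0004, 0.0001])
([-0.039, -0.2915, 0.3526], [-0.0003, 0.0004, 0.0001])
```

Request:
move_arm(series=[[-0.039,-0.292,0.083,0,0,0,1],[-0.039,-0.292,0.083,0,0,0,1],[-0.039,-0.292,0.083,0,0,0,1],[-0.039,-0.292,0.083,0,0,0,1],[-0.039,-0.292,0.083,0,0,0,1],[-0.039,-0.292,0.083,0,0,0,1],[-0.039,-0.292,0.25,0,0,0,1],[-0.039,-0.292,0.25,0,0,0,1],[-0.039,-0.292,0.25,0,0,0,1],[-0.039,-0.292,0.25,0,0,0,1]])

```text
t: 2.83
ee_pos: [0.5177, 0.1799, 0.2752]
orientation: [2.16, -2.276, -0.0]
force: [1.1, -0.6, 1.2]
finger_gap: 0.0876
gripper_force: 0.0
```

```bash
python3 - <<'E'
from h import *
show()
for p in ([.5187,.1785,.225],): print(plan(p,-1.624))
E
```

```text
t 2.8 ee [0.5177 0.1799 0.2752] yaw -1.6233 gap 0.0876 gf 0.0 F [ 1.1 -0.6  1.2] j6 -0.74
([0.0024, -0.0024, 0.1004], [0.0009, -0.0009, 0.0002])
```

Request:
move_arm(series=[[0.001,-0.001,0.05,0,0,0,1],[0.001,-0.001,0.1,0,0,0,1],[0.001,-0.001,0.1,0,0,0,1],[0.001,-0.001,0.1,0,0,0,0],[0.001,-0.001,0.1,0,0,0,0],[0.001,-0.001,0.1,0,0,0,0],[0.001,-0.001,0.1,0,0,0,0],[0.001,-0.001,0.1,0,0,0,0],[0.001,-0.001,0.1,0,0,0,0],[0.001,-0.001,0.1,0,0,0,0],[0.001,-0.001,0.1,0,0,0,0],[0.001,-0.001,0.1,0,0,0,0]])

```text
t: 3.83
ee_pos: [0.5192, 0.1796, 0.2255]
orientation: [2.161, -2.28, 0.0]
force: [-0.5, 1.2, -0.9]
finger_gap: 0.033
gripper_force: 0.0
```

```bash
python3 - <<'E'
from h import *
show()
e=r.sense()["ee_pos"]; u=np.array([-.055,-.9985,0])
for k in (.17,.185,.193): print(plan(e+k*u))
E
```

```text
t 3.8 ee [0.5192 0.1796 0.2255] yaw -1.6242 gap 0.033 gf 0.0 F [-0.5  1.2 -0.9] j6 -0.74
([0.34, 0.0006, 0.0001], [0.0, -0.0001, -0.0])
([0.37, 0.0006, 0.0001], [0.0, -0.0001, -0.0])
([0.386, 0.0006, 0.0001], [0.0, -0.0001, -0.0])
```

Request:
move_arm(series=[[0,0,0,0,0,0,0],[0,0,0,0,0,0,0],[0,0,0,0,0,0,0],[0,0,0,0,0,0,0],[0.01,0,0,0,0,0,0],[0.03,0,0,0,0,0,0],[0.06,0,0,0,0,0,0],[0.1,0,0,0,0,0,0],[0.14,0,0,0,0,0,0],[0.18,0,0,0,0,0,0],[0.22,0,0,0,0,0,0],[0.25,0,0,0,0,0,0]])

```text
t: 4.83
ee_pos: [0.5112, 0.0536, 0.2253]
orientation: [2.159, -2.28, -0.003]
force: [-7.7, 4.2, 4.3]
finger_gap: 0.0222
gripper_force: 30.0
```

```bash
python3 - <<'E'
from h import *
show()
u=np.array([-.055,-.9985,0])
e=np.array([.5192,.1796,.2255])
for k in (.17,.185,.19,.193): print(plan(e+k*u,-1.624))
E
```

```text
t 4.8 ee [0.5112 0.0536 0.2253] yaw -1.6251 gap 0.0222 gf 30.0 F [-7.7  4.2  4.3] j6 -0.54
([0.0875, -0.0021, -0.0003], [0.0008, -0.0001, -0.0004])
([0.1175, -0.0021, -0.0003], [0.0008, -0.0001, -0.0004])
([0.1275, -0.0021, -0.0003], [0.0008, -0.0001, -0.0004])
([0.1335, -0.0021, -0.0003], [0.0008, -0.0001, -0.0004])
```

Request:
move_arm(series=[[0.03,0.002,0,0,0,0,0],[0.06,0.003,0,0,0,0,0],[0.085,0.003,0,0,0,0,0],[0.105,0.003,0,0,0,0,0],[0.115,0.004,0,0,0,0,0],[0.122,0.004,0,0,0,0,0],[0.128,0.004,0,0,0,0,0],[0.132,0.004,0,0,0,0,0],[0.136,0.004,0,0,0,0,0],[0.136,0.004,0,0,0,0,0]])

```text
t: 5.67
ee_pos: [0.5069, -0.011, 0.2254]
orientation: [-2.159, 2.278, 0.003]
force: [-5.5, 19.0, -2.6]
finger_gap: 0.0217
gripper_force: 30.0
```

```bash
python3 - <<'E'
from h import *
show()
e=np.array([.5192,.1796]);d=r.sense()["ee_pos"][:2]-e; print(np.hypot(*d),d[0]/d[1])
E
```

```text
t 5.7 ee [ 0.5069 -0.011   0.2254] yaw -1.6245 gap 0.0217 gf 30.0 F [-5.5 19.  -2.6] j6 -0.42
0.19099408555463532 0.06440762775893304
```

Request:
move_arm(series=[[0.002,0,0,0,0,0,1],[0.002,0,0,0,0,0,1],[0.002,0,0,0,0,0,1],[0.002,0,0,0,0,0,1],[0.002,0,0,0,0,0,1],[0.002,0,0,0,0,0,1],[0.002,0,-0.06,0,0,0,1],[0.002,0,-0.14,0,0,0,1],[0.002,0,-0.22,0,0,0,1],[0.002,0,-0.3,0,0,0,1]])

```text
t: 6.5
ee_pos: [0.5064, -0.0143, 0.3773]
orientation: [2.161, -2.279, -0.0]
force: [2.2, 0.8, -0.7]
finger_gap: 0.0829
gripper_force: 0.0
```

```bash
python3 - <<'E'
from h import *
show()
s=r.snapshot("side"); cv2.imwrite("pics/side1.png",s["color"])
s2=r.snapshot("top")
for s in (s2,s):
  W=cloud(s); 
  for l in("handwheel","handle","cup1"):
    for d in r.trace(l,s):
        p=W[d["mask"]];p=p[~np.isnan(p[:,0])]
        print(l,round(d["score"],2),np.median(p,0).round(3),s["color"][d["mask"]].mean(0).round())
  W=W.reshape(-1,3)
  c=np.array([.516,.144])
  k=W[(np.hypot(*(W[:,:2]-c).T)<.08)&(W[:,2]>.02)&(W[:,2]<.09)]
  for a,b in((.023,.036),(.058,.072)):
    q=k[(k[:,2]>a)&(k[:,2]<b)]
    if len(q)>5: print(a,len(q),cv2.minEnclosingCircle(q[:,:2].astype(np.float32)),q[:,:2].mean(0))
E
```

```text
t 6.5 ee [ 0.5064 -0.0143  0.3773] yaw -1.6243 gap 0.0829 gf 0.0 F [ 2.2  0.8 -0.7] j6 -0.41
handwheel 0.8 [0.529 0.149 0.03 ] [57. 59. 62.]
handwheel 0.43 [0.786 0.088 0.042] [ 73. 139. 165.]
handle 0.65 [0.551 0.111 0.018] [172. 186. 193.]
cup1 0.93 [ 0.605 -0.139  0.047] [ 65. 106. 177.]
cup1 0.85 [ 0.441 -0.257  0.045] [ 60.  98. 167.]
cup1 0.68 [ 0.563 -0.367  0.045] [ 58.  94. 158.]
0.023 618 ((0.5274118781089783, 0.14331871271133423), 0.06511770188808441) [0.53647944 0.15014224]
0.058 130 ((0.5182485580444336, 0.14457421004772186), 0.014050750993192196) [0.51889124 0.14409575]
handwheel 0.94 [0.519 0.133 0.029] [63. 67. 70.]
handle 0.94 [0.51  0.039 0.016] [136. 146. 153.]
cup1 0.96 [ 0.564 -0.399  0.044] [ 83. 106. 159.]
cup1 0.91 [ 0.457 -0.156  0.042] [130.  87.  73.]
cup1 0.86 [ 0.443 -0.288  0.043] [ 84. 107. 158.]
cup1 0.85 [ 0.604 -0.165  0.043] [ 84. 105. 154.]
0.023 518 ((0.5155178904533386, 0.14129018783569336), 0.07202374190092087) [0.51522223 0.13163407]
0.058 94 ((0.5166447758674622, 0.14394302666187286), 0.01565825380384922) [0.51800321 0.14066618]
```

View pics/side1.png

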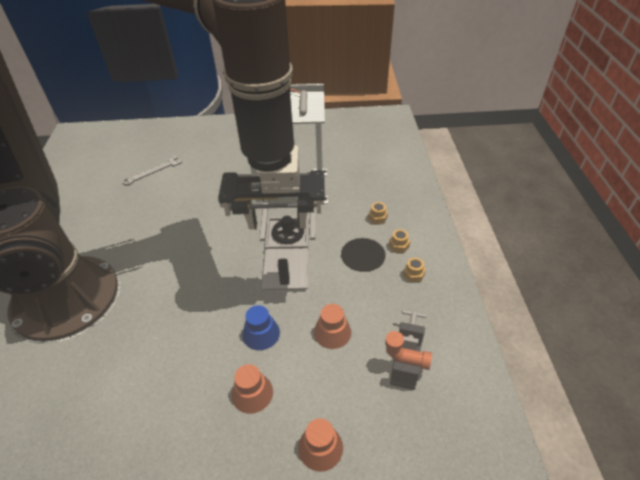

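```bash
python3 - <<'E'
from h import *
show()
for p in ([.518,.144,.33],[.518,.144,.216]): print(plan(p,-1.631))
E
```

```text
t 6.9 ee [ 0.5065 -0.0141  0.3742] yaw -1.6244 gap 0.0873 gf 0.0 F [ 1.5  0.4 -0.6] j6 -0.41
([-0.3171, -0.0062, 0.0882], [0.0008, -0.0003, 0.0021])
([-0.3173, -0.0068, 0.3162], [0.0008, -0.0003, 0.0021])
```

Request:
move_arm(series=[[-0.08,-0.002,0.01,0,0,0.002,1],[-0.16,-0.004,0.04,0,0,0.002,1],[-0.24,-0.005,0.07,0,0,0.002,1],[-0.3,-0.006,0.09,0,0,0.002,1],[-0.317,-0.006,0.14,0,0,0.002,1],[-0.317,-0.006,0.2,0,0,0.002,1],[-0.317,-0.006,0.26,0,0,0.002,1],[-0.317,-0.007,0.3,0,0,0.002,1],[-0.317,-0.007,0.316,0,0,0.002,1],[-0.317,-0.007,0.316,0,0,0.002,1],[-0.317,-0.007,0.316,0,0,0.002,1]])

```text
t: 7.82
ee_pos: [0.5191, 0.1441, 0.2174]
orientation: [2.153, -2.286, 0.0]
force: [0.5, -0.2, 0.5]
finger_gap: 0.0876
gripper_force: 0.0
```

Request:
move_arm(series=[[0,0,0,0,0,0,0],[0,0,0,0,0,0,0],[0,0,0,0,0,0,0],[0,0,0,0,0,0,0],[0,0,0,0,0,0,0],[0,0,0,0,0,0,0],[0,0,0,0,0,0,0],[0,0,0,0,0,0,0],[0,0,0,0,0,0,0],[0,0,0,0,0,0,0],[0,0,0,0,0,0,0],[0,0,0,0,0,0,0]])

```text
t: 8.82
ee_pos: [0.5186, 0.144, 0.2175]
orientation: [2.154, -2.286, -0.0]
force: [-1.3, -0.1, 1.6]
finger_gap: 0.0276
gripper_force: 30.0
```

```bash
python3 - <<'E'
from h import *
show()
s=r.snapshot("top");W=cloud(s)
for d in r.trace("mat",s)[:1]:
    p=W[d["mask"]];p=p[~np.isnan(p[:,0])]; print(d["score"],d["box"],cv2.minEnclosingCircle(p[:,:2].astype(np.float32)),cv2.fitEllipse(cv2.findContours(d["mask"].astype(np.uint8),0,1)[0][0]),p.mean(0))
s=r.snapshot("side");W=cloud(s)
for d in r.trace("mat",s)[:1]:
    p=W[d["mask"]];p=p[~np.isnan(p[:,0])]; print(d["score"],cv2.minEnclosingCircle(p[:,:2].astype(np.float32)),p.mean(0))
E
```

```text
t 8.8 ee [0.5186 0.144  0.2175] yaw -1.6306 gap 0.0276 gf 30.0 F [-1.3 -0.1  1.6] j6 -0.69
0.94 [313.0, 221.7, 48.7, 47.7] ((0.7008205652236938, 0.06920712441205978), 0.057594530284404755) ((313.2495422363281, 220.2738800048828), (46.8891487121582, 48.22083282470703), 67.44855499267578) [0.69996923 0.06935363 0.00354927]
0.72 ((0.5463294386863708, 0.48512521386146545), 0.5201160311698914) [0.52140719 0.19040713 0.10053337]
```

```bash
python3 - <<'E'
from h import *
for p in ([.5186,.144,.31],[.7,.0693,.31],[.7,.0693,.2055]): print(plan(p,-1.631))
E
```

```text
([0.0001, 0.0001, -0.1851], [0.0002, -0.0001, 0.0001])
([0.1276, -0.371, -0.1852], [0.0002, -0.0001, 0.0001])
([0.1275, -0.3711, 0.0238], [0.0002, -0.0001, 0.0001])
```

Request:
move_arm(series=[[0,0,-0.03,0,0,0,0],[0,0,-0.08,0,0,0,0],[0,0,-0.14,0,0,0,0],[0.01,-0.03,-0.18,0,0,0,0],[0.03,-0.09,-0.185,0,0,0,0],[0.055,-0.16,-0.185,0,0,0,0],[0.08,-0.23,-0.185,0,0,0,0],[0.1,-0.29,-0.185,0,0,0,0],[0.115,-0.335,-0.185,0,0,0,0],[0.124,-0.36,-0.185,0,0,0,0],[0.1275,-0.371,-0.185,0,0,0,0],[0.1275,-0.371,-0.17,0,0,0,0]])

```text
t: 10.02
ee_pos: [0.7015, 0.0687, 0.3024]
orientation: [-2.152, 2.287, -0.001]
force: [0.3, -0.0, -4.3]
finger_gap: 0.0273
gripper_force: 30.0
```

```bash
python3 - <<'E'
from h import *
show()
for p in ([.7,.0693,.2055],): print(plan(p,-1.631))
E
```

```text
t 10.0 ee [0.7015 0.0687 0.3024] yaw -1.6315 gap 0.0273 gf 30.0 F [ 0.3 -0.  -4.3] j6 -0.43
([-0.001, 0.0032, 0.1938], [-0.0004, -0.0, -0.0002])
```

Request:
move_arm(series=[[0,0.001,0.05,0,0,0,0],[0,0.001,0.1,0,0,0,0],[0,0.001,0.14,0,0,0,0],[0,0.001,0.165,0,0,0,0],[0,0.001,0.18,0,0,0,0],[0,0.001,0.187,0,0,0,0],[0,0.001,0.191,0,0,0,0],[0,0.001,0.193,0,0,0,0],[0,0.001,0.194,0,0,0,0],[0,0.001,0.195,0,0,0,0],[0,0.001,0.195,0,0,0,0]])

```text
t: 10.93
ee_pos: [0.6999, 0.0695, 0.2059]
orientation: [-2.153, 2.286, -0.001]
force: [0.1, 1.3, -4.5]
finger_gap: 0.0275
gripper_force: 30.0
```

```bash
python3 - <<'E'
from h import *
show()
E
```

```text
t 10.9 ee [0.6999 0.0695 0.2059] yaw -1.6305 gap 0.0275 gf 30.0 F [ 0.1  1.3 -4.5] j6 -0.43
```

Request:
move_arm(series=[[0,0,0.0015,0,0,0,0],[0,0,0.003,0,0,0,0],[0,0,0.0035,0,0,0,0],[0,0,0.0035,0,0,0,0.5],[0,0,0.0035,0,0,0,0.5],[0,0,0.0035,0,0,0,0.5],[0,0,0.0035,0,0,0,0.5],[0,0,0.0035,0,0,0,0.5],[0,0,-0.04,0,0,0,0.5],[0,0,-0.1,0,0,0,0.5],[0,0,-0.18,0,0,0,0.5],[0,0,-0.24,0,0,0,0.5]])

```text
t: 11.93
ee_pos: [0.7, 0.0694, 0.3276]
orientation: [-2.154, 2.286, -0.002]
force: [0.5, 0.3, 1.5]
finger_gap: 0.0438
gripper_force: 0.0
```

```bash
cat >> h.py <<'E'
def cups():
    for n in("top","side"):
        s=r.snapshot(n);W=cloud(s)
        for d in r.trace("cup1",s):
            b,g,rr=s["color"][d["mask"]].mean(0)
            p=W[d["mask"]];p=p[~np.isnan(p[:,0])]
            q=p[p[:,2]>np.percentile(p[:,2],97)-.006]
            c,rad=cv2.minEnclosingCircle(q[:,:2].astype(np.float32))
            print(n,round(d["score"],2),"copper" if rr>b else "BLUE","top",np.round(c,4),"rad",round(rad,4),"z",np.median(q[:,2]).round(4))
E
python3 - <<'E'
from h import *
show(); cups()
s=r.snapshot("side");cv2.imwrite("pics/side2.png",s["color"]);W=cloud(s).reshape(-1,3)
for s in(s,r.snapshot("top")):
    W=cloud(s).reshape(-1,3);k=W[(np.hypot(W[:,0]-.7,W[:,1]-.069)<.05)]
    for a,b in((.009,.025),(.045,.06)):
        q=k[(k[:,2]>a)&(k[:,2]<b)]
        if len(q)>5: print(a,len(q),cv2.minEnclosingCircle(q[:,:2].astype(np.float32)))
E
```

```text
t 11.9 ee [0.7    0.0694 0.3276] yaw -1.6301 gap 0.0438 gf 0.0 F [0.5 0.3 1.5] j6 -0.43
top 0.93 copper top [ 0.5634 -0.3826] rad 0.0247 z 0.0728
top 0.73 copper top [ 0.6058 -0.1458] rad 0.0241 z 0.0728
top 0.65 BLUE top [ 0.4532 -0.1361] rad 0.0241 z 0.0726
top 0.61 copper top [ 0.4384 -0.2692] rad 0.0239 z 0.0726
side 0.94 copper top [ 0.6046 -0.1461] rad 0.0251 z 0.0718
side 0.69 copper top [ 0.439  -0.2718] rad 0.0237 z 0.0716
side 0.63 BLUE top [ 0.4528 -0.1378] rad 0.0244 z 0.0714
side 0.63 copper top [ 0.5077 -0.0142] rad 0.0134 z 0.0843
side 0.59 copper top [ 0.5643 -0.3839] rad 0.0244 z 0.0716
0.009 477 ((0.699739396572113, 0.06739692389965057), 0.041744913905858994)
0.045 95 ((0.6994155049324036, 0.06859025359153748), 0.014296808280050755)
0.009 96 ((0.6953744292259216, 0.06528513878583908), 0.04153239354491234)
```

View pics/side2.png

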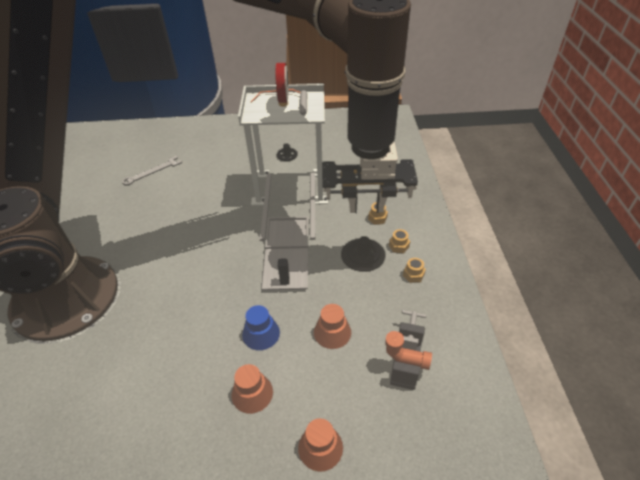

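The wheel is centred on the mat (side px 363,252). Next is cup A at (0.605,-0.146).

```bash
python3 - <<'E'
from h import *
for p in ([.6053,-.146,.33],[.6053,-.146,.2285]): print(plan(p,-1.631))
for n in("top","side"):
    s=r.snapshot(n);W=cloud(s).reshape(-1,3);a=-.06
    x=np.array([np.cos(a),np.sin(a)]);y=np.array([-np.sin(a),np.cos(a)]);d=W[:,:2]-[.516,.142]
    U=d@x;V=d@y;z=W[:,2]
    for nm,P,Q in(("x",U,V),("y",V,U)):
        k=(abs(Q)<.035)&(abs(P)<.08); h=[]
        for b in np.arange(-.066,.066,.003):
            m=k&(P>=b)&(P<b+.003); h.append((round(b*1000+1.5),round(np.median(z[m])*1000,1)) if m.sum() else None)
        print(n,nm,h)
E
```

```text
([0.4412, 0.1619, -0.0115], [0.0005, -0.0001, 0.0001])
([0.4411, 0.1616, 0.1915], [0.0005, -0.0001, 0.0001])
top x [(-64, np.float64(681.4)), (-62, np.float64(680.2)), (-58, np.float64(678.7)), (-55, np.float64(676.7)), (-52, np.float64(675.5)), (-49, np.float64(672.2)), (-46, np.float64(668.7)), (-43, np.float64(667.3)), (-40, np.float64(663.1)), (-37, np.float64(661.0)), (-34, np.float64(657.9)), (-31, np.float64(655.9)), (-28, np.float64(652.9)), (-25, np.float64(650.4)), (-22, np.float64(646.9)), (-19, np.float64(643.2)), (-16, np.float64(635.4)), (-13, np.float64(635.3)), (-10, np.float64(633.2)), (-7, np.float64(628.7)), (-4, np.float64(628.8)), (-1, np.float64(624.8)), (2, np.float64(624.3)), (5, np.float64(615.7)), (8, np.float64(615.8)), (11, np.float64(612.1)), (14, np.float64(604.5)), (17, np.float64(603.9)), (20, np.float64(600.7)), (23, np.float64(594.4)), (26, np.float64(593.5)), (29, np.float64(589.4)), (32, np.float64(587.4)), (35, np.float64(585.9)), (38, np.float64(583.2)), (41, np.float64(19.9)), (44, np.float64(17.7)), (47, np.float64(16.5)), (50, np.float64(23.4)
[... 2614 characters left out ...]
25, np.float64(16.1)), (-22, np.float64(15.0)), (-19, np.float64(15.6)), (-16, np.float64(15.2)), (-13, np.float64(15.9)), (-10, np.float64(15.9)), (-7, np.float64(16.6)), (-4, np.float64(16.0)), (-1, np.float64(16.0)), (2, np.float64(16.0)), (5, np.float64(15.9)), (8, np.float64(17.0)), (11, np.float64(563.4)), (14, np.float64(562.7)), (17, np.float64(560.0)), (20, np.float64(556.3)), (23, np.float64(553.5)), (26, np.float64(550.8)), (29, np.float64(548.1)), (32, np.float64(545.6)), (35, np.float64(540.8)), (38, np.float64(277.0)), (41, np.float64(16.4)), (44, np.float64(17.6)), (47, np.float64(17.0)), (50, np.float64(20.1)), (53, np.float64(21.8)), (56, np.float64(21.9)), None, None, None]
```

Request:
move_arm(series=[[0.06,0.02,-0.012,0,0,0,1],[0.13,0.05,-0.012,0,0,0,1],[0.2,0.075,-0.012,0,0,0,1],[0.27,0.1,-0.012,0,0,0,1],[0.34,0.125,-0.012,0,0,0,1],[0.4,0.147,0,0,0,0,1],[0.441,0.162,0.03,0,0,0,1],[0.441,0.162,0.08,0,0,0,1],[0.441,0.162,0.13,0,0,0,1],[0.441,0.162,0.165,0,0,0,1],[0.441,0.162,0.185,0,0,0,1],[0.441,0.162,0.1915,0,0,0,1]])

```text
t: 13.33
ee_pos: [0.605, -0.1459, 0.2267]
orientation: [2.152, -2.285, -0.005]
force: [0.3, 0.6, 0.4]
finger_gap: 0.0875
gripper_force: 0.0
```

Request:
move_arm(series=[[0,0,0,0,0,0,1],[0,0,0,0,0,0,0],[0,0,0,0,0,0,0],[0,0,0,0,0,0,0],[0,0,0,0,0,0,0],[0,0,0,0,0,0,0],[0,0,0,0,0,0,0],[0,0,0,0,0,0,0],[0,0,0,0,0,0,0],[0,0,0,0,0,0,0],[0,0,0,0,0,0,0],[0,0,0,0,0,0,0]])

```text
t: 14.33
ee_pos: [0.6057, -0.1458, 0.2296]
orientation: [-2.154, 2.287, -0.0]
force: [-2.3, 0.9, 4.3]
finger_gap: 0.0476
gripper_force: 30.0
```

```bash
python3 - <<'E'
from h import *
show()
for p in ([.6053,-.146,.34],[.516,.1435,.34],[.516,.1435,.2445]): print(plan(p,-1.631))
E
```

```text
t 14.3 ee [ 0.6057 -0.1458  0.2296] yaw -1.6304 gap 0.0476 gf 30.0 F [-2.3  0.9  4.3] j6 -0.14
([0.0004, 0.0007, -0.2209], [-0.0, -0.0, 0.0002])
([-0.567, 0.2135, -0.2209], [-0.0, -0.0, 0.0002])
([-0.567, 0.2135, -0.0299], [-0.0, -0.0, 0.0002])
```

Request:
move_arm(series=[[0,0,-0.05,0,0,0,0],[0,0,-0.11,0,0,0,0],[0,0,-0.18,0,0,0,0],[-0.03,0.011,-0.22,0,0,0,0],[-0.08,0.03,-0.23,0,0,0,0],[-0.15,0.056,-0.23,0,0,0,0],[-0.22,0.083,-0.23,0,0,0,0],[-0.29,0.109,-0.23,0,0,0,0],[-0.36,0.135,-0.23,0,0,0,0],[-0.43,0.162,-0.23,0,0,0,0],[-0.49,0.184,-0.23,0,0,0,0],[-0.53,0.2,-0.23,0,0,0,0]])

```text
t: 15.33
ee_pos: [0.5206, 0.127, 0.344]
orientation: [-2.156, 2.285, 0.001]
force: [-0.2, -0.1, -1.4]
finger_gap: 0.0476
gripper_force: 30.0
```

Request:
move_arm(series=[[-0.025,0.0095,0,0,0,0,0],[-0.035,0.0135,0.02,0,0,0,0],[-0.037,0.0135,0.06,0,0,0,0],[-0.037,0.0135,0.1,0,0,0,0],[-0.037,0.0135,0.14,0,0,0,0],[-0.037,0.0135,0.165,0,0,0,0],[-0.037,0.0135,0.18,0,0,0,0],[-0.037,0.0135,0.185,0,0,0,0],[-0.037,0.0135,0.19,0,0,0,0],[-0.037,0.0135,0.19,0,0,0,0],[-0.037,0.0135,0.19,0,0,0,0]])

```text
t: 16.25
ee_pos: [0.5163, 0.1435, 0.2499]
orientation: [-2.153, 2.286, -0.0]
force: [0.2, -0.3, -1.2]
finger_gap: 0.0476
gripper_force: 30.0
```

```bash
python3 - <<'E'
from h import *
show()
print(plan([.516,.1435,.2456],-1.631))
E
```

```text
t 16.2 ee [0.5163 0.1435 0.2499] yaw -1.6305 gap 0.0476 gf 30.0 F [ 0.2 -0.3 -1.2] j6 -0.7
([0.0001, 0.0007, 0.0086], [-0.0003, 0.0002, 0.0001])
```

Lower, release and rise.

Request:
move_arm(series=[[0,0.0005,0.004,0,0,0,0],[0,0.0005,0.007,0,0,0,0],[0,0.0005,0.009,0,0,0,0],[0,0.0005,0.009,0,0,0,0],[0,0.0005,0.009,0,0,0,1],[0,0.0005,0.009,0,0,0,1],[0,0.0005,0.009,0,0,0,1],[0,0.0005,0.009,0,0,0,1],[0,0.0005,0,0,0,0,1],[0,0.0005,-0.06,0,0,0,1],[0,0.0005,-0.13,0,0,0,1],[0.05,0,-0.18,0,0,0,1]])

```text
t: 17.25
ee_pos: [0.5156, 0.1207, 0.3421]
orientation: [-2.156, 2.282, -0.002]
force: [1.4, -0.1, 0.2]
finger_gap: 0.0866
gripper_force: 0.0
```

```bash
python3 - <<'E'
from h import *
show(); cups()
E
```

```text
t 17.2 ee [0.5156 0.1207 0.3421] yaw -1.6276 gap 0.0866 gf 0.0 F [ 1.4 -0.1  0.2] j6 -0.66
top 0.88 copper top [ 0.4381 -0.2694] rad 0.024 z 0.0726
top 0.6 copper top [ 0.5625 -0.3823] rad 0.0251 z 0.0726
top 0.59 BLUE top [ 0.4532 -0.1361] rad 0.0241 z 0.0726
side 0.82 copper top [0.5157 0.1425] rad 0.0249 z 0.0877
side 0.82 BLUE top [ 0.453  -0.1378] rad 0.0246 z 0.0716
side 0.78 copper top [ 0.4385 -0.2702] rad 0.0249 z 0.0715
side 0.56 copper top [ 0.5637 -0.3835] rad 0.0245 z 0.0717
```

```bash
python3 - <<'E'
from h import *
for p in ([.4385,-.2700,.33],[.4385,-.27,.2295]): print(plan(p,-1.631))
E
```

```text
([0.7841, 0.1047, 0.0194], [-0.0005, 0.0005, -0.0001])
([0.7844, 0.1051, 0.2204], [-0.0005, 0.0005, -0.0001])
```

Request:
move_arm(series=[[0.05,0.007,0.005,0,0,0,1],[0.12,0.016,0.01,0,0,0,1],[0.19,0.025,0.015,0,0,0,1],[0.27,0.036,0.02,0,0,0,1],[0.35,0.047,0.02,0,0,0,1],[0.43,0.057,0.02,0,0,0,1],[0.51,0.068,0.02,0,0,0,1],[0.59,0.079,0.02,0,0,0,1],[0.66,0.088,0.02,0,0,0,1],[0.72,0.096,0.02,0,0,0,1],[0.76,0.102,0.02,0,0,0,1],[0.784,0.105,0.02,0,0,0,1]])

```text
t: 18.45
ee_pos: [0.4379, -0.2714, 0.3279]
orientation: [2.151, -2.288, -0.003]
force: [0.1, 1.0, -0.2]
finger_gap: 0.0875
gripper_force: 0.0
```

```bash
python3 - <<'E'
from h import *
show()
print(plan([.4385,-.27,.2295],-1.631))
E
```

```text
t 18.4 ee [ 0.4379 -0.2714  0.3279] yaw -1.6323 gap 0.0875 gf 0.0 F [ 0.1  1.  -0.2] j6 0.11
([-0.0028, -0.0015, 0.1969], [0.0008, 0.0001, -0.0004])
```

Request:
move_arm(series=[[-0.001,-0.001,0.04,0,0,0,1],[-0.001,-0.001,0.09,0,0,0,1],[-0.001,-0.001,0.14,0,0,0,1],[-0.001,-0.001,0.175,0,0,0,1],[-0.001,-0.001,0.19,0,0,0,1],[-0.001,-0.001,0.199,0,0,0,1],[-0.001,-0.001,0.199,0,0,0,1],[-0.001,-0.001,0.199,0,0,0,0],[-0.001,-0.001,0.199,0,0,0,0],[-0.001,-0.001,0.199,0,0,0,0],[-0.001,-0.001,0.199,0,0,0,0],[-0.001,-0.001,0.199,0,0,0,0]])

```text
t: 19.45
ee_pos: [0.4394, -0.2691, 0.2304]
orientation: [-2.154, 2.286, -0.002]
force: [-0.4, 0.0, -0.8]
finger_gap: 0.06
gripper_force: 0.0
```

Request:
move_arm(series=[[0,0,0,0,0,0,0],[0,0,0,0,0,0,0],[0,0,0,0,0,0,0],[0,0,0,0,0,0,0],[0,0,0,0,0,0,0],[0,0,0,0,0,0,0]])

```text
t: 19.95
ee_pos: [0.4391, -0.2691, 0.23]
orientation: [2.154, -2.286, -0.0]
force: [-2.3, 1.6, 5.5]
finger_gap: 0.0472
gripper_force: 30.0
```

```bash
python3 - <<'E'
from h import *
show(); cups()
for p in ([.4385,-.27,.38],[.516,.1435,.38]): print(plan(p,-1.631))
E
```

```text
t 19.9 ee [ 0.4391 -0.2691  0.23  ] yaw -1.6304 gap 0.0472 gf 30.0 F [-2.3  1.6  5.5] j6 0.11
top 0.87 copper top [ 0.5515 -0.3574] rad 0.0502 z 0.0727
top 0.61 copper top [0.5172 0.1431] rad 0.024 z 0.0887
side 0.94 copper top [0.5162 0.1424] rad 0.0263 z 0.0874
side 0.82 copper top [ 0.4385 -0.2723] rad 0.0248 z 0.0714
side 0.76 copper top [ 0.5644 -0.3834] rad 0.0247 z 0.0715
side 0.73 BLUE top [ 0.4733 -0.1901] rad 0.0745 z 0.0716
([0.0017, 0.0012, -0.2999], [0.0001, -0.0, 0.0002])
([-0.833, -0.1042, -0.3], [0.0001, -0.0, 0.0002])
```

Request:
move_arm(series=[[0,0,-0.05,0,0,0,0],[0,0,-0.12,0,0,0,0],[0,0,-0.2,0,0,0,0],[-0.04,-0.005,-0.27,0,0,0,0],[-0.1,-0.0125,-0.3,0,0,0,0],[-0.17,-0.021,-0.3,0,0,0,0],[-0.25,-0.031,-0.3,0,0,0,0],[-0.33,-0.041,-0.3,0,0,0,0],[-0.41,-0.051,-0.3,0,0,0,0],[-0.49,-0.061,-0.3,0,0,0,0],[-0.57,-0.071,-0.3,0,0,0,0],[-0.64,-0.08,-0.3,0,0,0,0]])

```text
t: 21.15
ee_pos: [0.4981, 0.0503, 0.3795]
orientation: [-2.155, 2.286, 0.001]
force: [1.1, -1.1, -1.8]
finger_gap: 0.0472
gripper_force: 30.0
```

Request:
move_arm(series=[[-0.07,-0.009,0,0,0,0,0],[-0.13,-0.016,0,0,0,0,0],[-0.17,-0.022,0,0,0,0,0],[-0.19,-0.024,0,0,0,0,0],[-0.193,-0.0245,0,0,0,0,0],[-0.193,-0.0245,0,0,0,0,0],[-0.193,-0.0245,0.02,0,0,0,0],[-0.193,-0.0245,0.04,0,0,0,0],[-0.193,-0.0245,0.06,0,0,0,0],[-0.193,-0.0245,0.07,0,0,0,0],[-0.193,-0.0245,0.07,0,0,0,0]])

```text
t: 22.07
ee_pos: [0.5157, 0.1426, 0.3428]
orientation: [2.151, -2.285, -0.001]
force: [0.1, 0.3, -2.3]
finger_gap: 0.0477
gripper_force: 30.0
```

```bash
python3 - <<'E'
from h import *
show()
print(plan([.5163,.1437,.274],-1.631))
E
```

```text
t 22.1 ee [0.5157 0.1426 0.3428] yaw -1.6315 gap 0.0477 gf 30.0 F [ 0.1  0.3 -2.3] j6 -0.7
([-0.0024, -0.0014, 0.1376], [0.0009, -0.0006, -0.0002])
```

Request:
move_arm(series=[[-0.002,-0.0012,0.03,0,0,0,0],[-0.002,-0.0012,0.06,0,0,0,0],[-0.002,-0.0012,0.085,0,0,0,0],[-0.002,-0.0012,0.105,0,0,0,0],[-0.002,-0.0012,0.118,0,0,0,0],[-0.002,-0.0012,0.126,0,0,0,0],[-0.002,-0.0012,0.13,0,0,0,0],[-0.002,-0.0012,0.133,0,0,0,0],[-0.002,-0.0012,0.133,0,0,0,0]])

```text
t: 22.82
ee_pos: [0.5171, 0.1445, 0.2785]
orientation: [-2.154, 2.286, -0.0]
force: [-0.7, 0.4, -2.3]
finger_gap: 0.0474
gripper_force: 30.0
```

```bash
python3 - <<'E'
from h import *
show()
print(plan([.5163,.1437,.274],-1.631))
E
```

```text
t 22.8 ee [0.5171 0.1445 0.2785] yaw -1.6304 gap 0.0474 gf 30.0 F [-0.7  0.4 -2.3] j6 -0.7
([0.0018, 0.0015, 0.0091], [-0.0001, 0.0001, 0.0002])
```

Request:
move_arm(series=[[0.001,0.001,0.003,0,0,0,0],[0.001,0.001,0.006,0,0,0,0],[0.001,0.001,0.008,0,0,0,0],[0.001,0.001,0.01,0,0,0,0],[0.001,0.001,0.01,0,0,0,0],[0.001,0.001,0.01,0,0,0,0]])

```text
t: 23.32
ee_pos: [0.5164, 0.144, 0.274]
orientation: [-2.154, 2.286, -0.0]
force: [-3.8, 0.6, 5.0]
finger_gap: 0.0474
gripper_force: 30.0
```

```bash
python3 - <<'E'
from h import *
show()
E
```

```text
t 23.3 ee [0.5164 0.144  0.274 ] yaw -1.6302 gap 0.0474 gf 30.0 F [-3.8  0.6  5. ] j6 -0.7
```

Request:
move_arm(series=[[0,0,0,0,0,0,1],[0,0,0,0,0,0,1],[0,0,0,0,0,0,1],[0,0,0,0,0,0,1],[0,0,0,0,0,0,1],[0,0,-0.03,0,0,0,1],[0,0,-0.09,0,0,0,1],[0.02,0,-0.15,0,0,0,1],[0.08,0,-0.16,0,0,0,1],[0.15,0,-0.16,0,0,0,1],[0.22,0,-0.16,0,0,0,1],[0.28,0,-0.16,0,0,0,1]])

```text
t: 24.32
ee_pos: [0.5076, 0.0027, 0.3537]
orientation: [-2.154, 2.286, -0.0]
force: [-0.2, -0.4, -0.4]
finger_gap: 0.0879
gripper_force: 0.0
```

```bash
python3 - <<'E'
from h import *
show(); cups()
for p in ([.5637,-.383,.335],): print(plan(p,-1.631))
E
```

```text
t 24.3 ee [0.5076 0.0027 0.3537] yaw -1.6299 gap 0.0879 gf 0.0 F [-0.2 -0.4 -0.4] j6 -0.45
top 0.93 copper top [ 0.5642 -0.3824] rad 0.0248 z 0.0725
top 0.85 copper top [0.521  0.1179] rad 0.0488 z 0.1168
top 0.72 BLUE top [ 0.4725 -0.1018] rad 0.063 z 0.0727
side 0.75 copper top [ 0.5639 -0.384 ] rad 0.0243 z 0.0718
side 0.71 copper top [0.5156 0.1272] rad 0.0336 z 0.0341
side 0.63 copper top [0.5268 0.0602] rad 0.0962 z 0.1159
side 0.58 BLUE top [ 0.4531 -0.1376] rad 0.0249 z 0.0716
([0.7646, -0.1587, 0.0367], [-0.0001, 0.0, -0.0005])
```

Request:
move_arm(series=[[0.05,-0.01,0.01,0,0,0,1],[0.12,-0.025,0.02,0,0,0,1],[0.2,-0.042,0.03,0,0,0,1],[0.28,-0.058,0.037,0,0,0,1],[0.36,-0.075,0.037,0,0,0,1],[0.44,-0.091,0.037,0,0,0,1],[0.52,-0.108,0.037,0,0,0,1],[0.6,-0.125,0.037,0,0,0,1],[0.67,-0.139,0.037,0,0,0,1],[0.72,-0.149,0.037,0,0,0,1],[0.75,-0.156,0.037,0,0,0,1],[0.764,-0.159,0.037,0,0,0,1]])

```text
t: 25.52
ee_pos: [0.5655, -0.3833, 0.3337]
orientation: [2.153, -2.287, -0.001]
force: [0.8, 0.4, -0.4]
finger_gap: 0.0874
gripper_force: 0.0
```

```bash
python3 - <<'E'
from h import *
show()
print(plan([.564,-.383,.2295],-1.631))
E
```

```text
t 25.5 ee [ 0.5655 -0.3833  0.3337] yaw -1.6314 gap 0.0874 gf 0.0 F [ 0.8  0.4 -0.4] j6 0.25
([-0.0003, 0.0029, 0.2084], [0.0003, 0.0, -0.0001])
```

Request:
move_arm(series=[[0,0.001,0.04,0,0,0,1],[0,0.001,0.09,0,0,0,1],[0,0.001,0.14,0,0,0,1],[0,0.001,0.18,0,0,0,1],[0,0.001,0.2,0,0,0,1],[0,0.001,0.209,0,0,0,1],[0,0.001,0.209,0,0,0,1],[0,0.001,0.209,0,0,0,0],[0,0.001,0.209,0,0,0,0],[0,0.001,0.209,0,0,0,0],[0,0.001,0.209,0,0,0,0],[0,0.001,0.209,0,0,0,0]])

```text
t: 26.52
ee_pos: [0.5643, -0.3819, 0.2311]
orientation: [-2.154, 2.286, -0.002]
force: [0.6, 0.2, 0.5]
finger_gap: 0.0599
gripper_force: 0.0
```

Request:
move_arm(series=[[0,0,0,0,0,0,0],[0,0,0,0,0,0,0],[0,0,0,0,0,0,0],[0,0,0,0,0,0,0],[0,0,0,0,0,0,0],[0,0,0,0,0,0,0]])

```text
t: 27.02
ee_pos: [0.5641, -0.3818, 0.2306]
orientation: [2.154, -2.287, 0.0]
force: [-2.2, 0.0, 3.5]
finger_gap: 0.0469
gripper_force: 30.0
```

```bash
python3 - <<'E'
from h import *
show(); cups()
for p in ([.564,-.383,.4],[.5163,.1437,.4]): print(plan(p,-1.631))
E
```

```text
t 27.0 ee [ 0.5641 -0.3818  0.2306] yaw -1.6304 gap 0.0469 gf 30.0 F [-2.2  0.   3.5] j6 0.25
top 0.97 BLUE top [ 0.4532 -0.136 ] rad 0.0241 z 0.0725
top 0.65 copper top [0.5174 0.1429] rad 0.0239 z 0.1168
side 0.84 BLUE top [ 0.4527 -0.1381] rad 0.0252 z 0.0717
side 0.74 copper top [ 0.5329 -0.0534] rad 0.2214 z 0.1158
side 0.62 copper top [ 0.5672 -0.4027] rad 0.0361 z 0.0715
side 0.54 copper top [0.5065 0.1193] rad 0.0262 z 0.0332
([0.0024, 0.0001, -0.3388], [0.0, -0.0001, 0.0002])
([-1.0435, 0.158, -0.339], [0.0, -0.0001, 0.0002])
```

Request:
move_arm(series=[[0,0,-0.05,0,0,0,0],[0,0,-0.12,0,0,0,0],[0,0,-0.2,0,0,0,0],[-0.03,0.0045,-0.28,0,0,0,0],[-0.09,0.0136,-0.33,0,0,0,0],[-0.17,0.0257,-0.34,0,0,0,0],[-0.25,0.0378,-0.34,0,0,0,0],[-0.33,0.05,-0.34,0,0,0,0],[-0.41,0.062,-0.34,0,0,0,0],[-0.49,0.0742,-0.34,0,0,0,0],[-0.57,0.0863,-0.34,0,0,0,0],[-0.65,0.0984,-0.34,0,0,0,0]])

```text
t: 28.22
ee_pos: [0.5337, -0.0525, 0.3998]
orientation: [-2.154, 2.287, 0.001]
force: [0.3, 1.2, -2.8]
finger_gap: 0.0471
gripper_force: 30.0
```

Request:
move_arm(series=[[-0.08,0.012,0,0,0,0,0],[-0.16,0.024,0,0,0,0,0],[-0.23,0.035,0,0,0,0,0],[-0.29,0.044,0,0,0,0,0],[-0.34,0.0515,0,0,0,0,0],[-0.37,0.056,0,0,0,0,0],[-0.388,0.0585,0,0,0,0,0],[-0.394,0.0595,0,0,0,0,0],[-0.394,0.0595,0,0,0,0,0],[-0.394,0.0595,0.01,0,0,0,0],[-0.394,0.0595,0.02,0,0,0,0],[-0.394,0.0595,0.02,0,0,0,0]])

```text
t: 29.22
ee_pos: [0.5162, 0.1429, 0.3888]
orientation: [2.151, -2.287, -0.001]
force: [0.1, -1.3, -2.3]
finger_gap: 0.0477
gripper_force: 30.0
```

```bash
python3 - <<'E'
from h import *
show()
print(plan([.5165,.1443,.3026],-1.631))
E
```

```text
t 29.2 ee [0.5162 0.1429 0.3888] yaw -1.632 gap 0.0477 gf 30.0 F [ 0.1 -1.3 -2.3] j6 -0.7
([-0.003, -0.0008, 0.1725], [0.0006, -0.0003, -0.0003])
```

Request:
move_arm(series=[[-0.002,-0.0005,0.03,0,0,0,0],[-0.002,-0.0005,0.06,0,0,0,0],[-0.002,-0.0005,0.09,0,0,0,0],[-0.002,-0.0005,0.115,0,0,0,0],[-0.002,-0.0005,0.135,0,0,0,0],[-0.002,-0.0005,0.15,0,0,0,0],[-0.002,-0.0005,0.16,0,0,0,0],[-0.002,-0.0005,0.166,0,0,0,0],[-0.002,-0.0005,0.169,0,0,0,0],[-0.002,-0.0005,0.169,0,0,0,0]])

```text
t: 30.05
ee_pos: [0.5169, 0.145, 0.3059]
orientation: [-2.154, 2.287, -0.0]
force: [1.1, 0.2, -2.5]
finger_gap: 0.0477
gripper_force: 30.0
```

```bash
python3 - <<'E'
from h import *
show()
print(plan([.5165,.1443,.3026],-1.631))
E
```

```text
t 30.1 ee [0.5169 0.145  0.3059] yaw -1.6305 gap 0.0477 gf 30.0 F [ 1.1  0.2 -2.5] j6 -0.7
([0.0014, 0.0006, 0.0066], [-0.0001, 0.0, 0.0002])
```

Request:
move_arm(series=[[0.001,0.0005,0.003,0,0,0,0],[0.001,0.0005,0.005,0,0,0,0],[0.001,0.0005,0.007,0,0,0,0],[0.001,0.0005,0.008,0,0,0,0],[0.001,0.0005,0.008,0,0,0,0],[0.001,0.0005,0.008,0,0,0,0]])

```text
t: 30.55
ee_pos: [0.5166, 0.1446, 0.3025]
orientation: [-2.154, 2.286, -0.0]
force: [-2.6, 0.9, 5.4]
finger_gap: 0.0472
gripper_force: 30.0
```

```bash
python3 - <<'E'
from h import *
show()
E
```

```text
t 30.6 ee [0.5166 0.1446 0.3025] yaw -1.6302 gap 0.0472 gf 30.0 F [-2.6  0.9  5.4] j6 -0.7
```

Request:
move_arm(series=[[0,0,0,0,0,0,1],[0,0,0,0,0,0,1],[0,0,0,0,0,0,1],[0,0,0,0,0,0,1],[0,0,0,0,0,0,1],[0,0,-0.03,0,0,0,1],[0,0,-0.09,0,0,0,1],[0.02,0,-0.15,0,0,0,1],[0.08,0,-0.16,0,0,0,1],[0.15,0,-0.16,0,0,0,1],[0.22,0,-0.16,0,0,0,1],[0.3,0,-0.16,0,0,0,1]])

```text
t: 31.55
ee_pos: [0.5073, -0.0061, 0.3822]
orientation: [-2.155, 2.285, -0.001]
force: [2.1, -0.7, 0.2]
finger_gap: 0.0877
gripper_force: 0.0
```

```bash
python3 - <<'E'
from h import *
show(); cups()
for n in("top","side"):
    s=r.snapshot(n); cv2.imwrite(f"pics/{n}3.png",s["color"]); W=cloud(s).reshape(-1,3)
    h=W[(W[:,2]>.078)&(W[:,2]<.092)&(abs(W[:,0]-.508)<.025)&(abs(W[:,1]+.012)<.025)]
    if len(h)>5: print("handle",h.min(0),h.max(0),len(h))
    for z in (.144,.125,.088,.06):
        q=W[(abs(W[:,2]-z)<.004)&(abs(W[:,0]-.516)<.06)&(abs(W[:,1]-.143)<.06)]
        if len(q)>5: print(z,len(q),q[:,:2].min(0).round(4),q[:,:2].max(0).round(4))
    
print(plan([.507,-.0125,.36],-1.631),plan([.507,-.0125,.225],-1.631))
E
```

```text
t 31.6 ee [ 0.5073 -0.0061  0.3822] yaw -1.6291 gap 0.0877 gf 0.0 F [ 2.1 -0.7  0.2] j6 -0.43
top 0.73 copper top [0.5164 0.1291] rad 0.0373 z 0.1448
top 0.31 copper top [0.7542 0.1922] rad 0.0188 z 0.0435
side 0.92 BLUE top [ 0.4531 -0.1386] rad 0.0244 z 0.0715
side 0.8 copper top [0.5179 0.1234] rad 0.0312 z 0.0317
side 0.76 copper top [0.5317 0.0533] rad 0.0982 z 0.1441
side 0.74 copper top [0.5151 0.1208] rad 0.0305 z 0.0629
0.144 308 [0.5046 0.1206] [0.5397 0.1663]
0.088 48 [0.5032 0.1074] [0.5548 0.1787]
handle [ 0.49761945 -0.02387512  0.07803394] [ 0.5179847  -0.00193919  0.08912874] 89
0.144 129 [0.4948 0.1159] [0.5393 0.1561]
0.125 47 [0.4929 0.1167] [0.54   0.1412]
0.088 86 [0.4798 0.1041] [0.5472 0.1431]
0.06 89 [0.4821 0.1001] [0.5505 0.1297]
([0.0153, 0.0005, 0.0436], [-0.0, 0.0, 0.0002]) ([0.0153, 0.0005, 0.3136], [-0.0, 0.0, 0.0002])
```

View pics/top3.png

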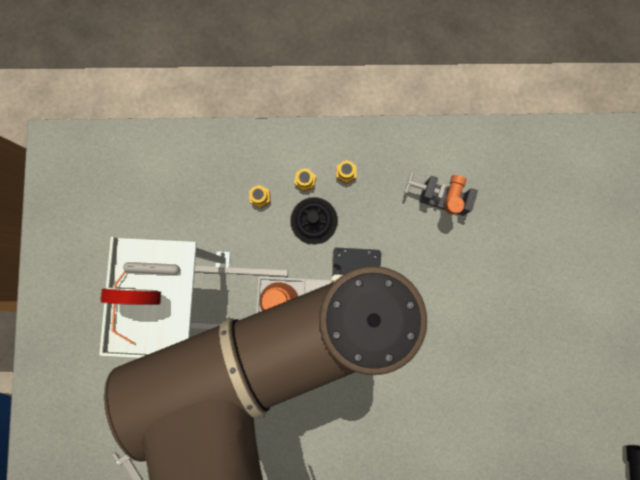

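The stack is 144 mm high in the seat (top px 278,297), so all three cups are fully nested, and the wheel is centred on the mat (313,220). Now I grip the handle.

Request:
move_arm(series=[[0.014,0,0.04,0,0,0,1],[0.015,0,0.1,0,0,0,1],[0.015,0,0.17,0,0,0,1],[0.015,0,0.23,0,0,0,1],[0.015,0,0.28,0,0,0,1],[0.015,0,0.305,0,0,0,1],[0.015,0,0.313,0,0,0,1],[0.015,0,0.313,0,0,0,1],[0.015,0,0.313,0,0,0,0.3],[0.015,0,0.313,0,0,0,0.3],[0.015,0,0.313,0,0,0,0.3],[0.015,0,0.313,0,0,0,0.3]])

```text
t: 32.85
ee_pos: [0.5074, -0.0126, 0.2263]
orientation: [-2.153, 2.285, -0.001]
force: [-0.0, 0.3, -0.4]
finger_gap: 0.0666
gripper_force: 0.0
```

Request:
move_arm(series=[[0,0,0,0,0,0,0],[0,0,0,0,0,0,0],[0,0,0,0,0,0,0],[0,0,0,0,0,0,0],[0,0,0,0,0,0,0],[0,0,0,0,0,0,0],[0,0,0,0,0,0,0],[0,0,0,0,0,0,0],[0,0,0,0,0,0,0],[0,0,0,0,0,0,0]])

```text
t: 33.68
ee_pos: [0.5069, -0.0128, 0.2253]
orientation: [2.154, -2.286, -0.0]
force: [-3.1, -0.2, 2.0]
finger_gap: 0.0222
gripper_force: 30.0
```

```bash
python3 - <<'E'
from h import *
show()
e=r.sense()["ee_pos"]
print(plan(e+.19*np.array([.062,.998,0])))
E
```

```text
t 33.7 ee [ 0.5069 -0.0128  0.2253] yaw -1.6304 gap 0.0222 gf 30.0 F [-3.1 -0.2  2. ] j6 -0.42
([-0.38, -0.0009, -0.0], [0.0001, -0.0, -0.0])
```

Push slowly with smooth acceleration.

Request:
move_arm(series=[[-0.002,0,0,0,0,0,0],[-0.006,0,0,0,0,0,0],[-0.013,0,0,0,0,0,0],[-0.022,0,0,0,0,0,0],[-0.033,0,0,0,0,0,0],[-0.046,0,0,0,0,0,0],[-0.06,0,0,0,0,0,0],[-0.074,0,0,0,0,0,0],[-0.088,0,0,0,0,0,0],[-0.102,0,0,0,0,0,0],[-0.116,0,0,0,0,0,0],[-0.13,0,0,0,0,0,0]])

```text
t: 34.68
ee_pos: [0.5108, 0.0529, 0.2253]
orientation: [2.154, -2.286, -0.0]
force: [-3.6, -4.2, 3.8]
finger_gap: 0.0221
gripper_force: 30.0
```

Request:
move_arm(series=[[-0.014,0,0,0,0,0,0],[-0.028,0,0,0,0,0,0],[-0.042,0,0,0,0,0,0],[-0.056,0,0,0,0,0,0],[-0.07,0,0,0,0,0,0],[-0.084,0,0,0,0,0,0],[-0.098,0,0,0,0,0,0],[-0.112,0,0,0,0,0,0],[-0.126,0,0,0,0,0,0],[-0.14,0,0,0,0,0,0],[-0.154,0,0,0,0,0,0],[-0.168,0,0,0,0,0,0]])

```text
t: 35.68
ee_pos: [0.5156, 0.1367, 0.2252]
orientation: [2.154, -2.286, -0.001]
force: [-4.4, -2.8, 4.2]
finger_gap: 0.022
gripper_force: 30.0
```

```bash
python3 - <<'E'
from h import *
show()
d=r.sense()["ee_pos"][:2]-[.5069,-.0128]; print(np.hypot(*d))
E
```

```text
t 35.7 ee [0.5156 0.1367 0.2252] yaw -1.6304 gap 0.022 gf 30.0 F [-4.4 -2.8  4.2] j6 -0.69
0.14976377177141972
```

Request:
move_arm(series=[[-0.012,0,0,0,0,0,0],[-0.023,0,0,0,0,0,0],[-0.033,0,0,0,0,0,0],[-0.042,0,0,0,0,0,0],[-0.05,0,0,0,0,0,0],[-0.056,0,0,0,0,0,0],[-0.061,0,0,0,0,0,0],[-0.065,0,0,0,0,0,0],[-0.068,0,0,0,0,0,0],[-0.071,0,0,0,0,0,0],[-0.074,0,0,0,0,0,0],[-0.076,0,0,0,0,0,0]])

```text
t: 36.68
ee_pos: [0.5178, 0.1745, 0.2252]
orientation: [2.154, -2.286, -0.001]
force: [-5.3, -2.2, 5.0]
finger_gap: 0.0218
gripper_force: 30.0
```

Request:
move_arm(series=[[-0.001,0,0,0,0,0,0],[-0.002,0,0,0,0,0,0],[-0.003,0,0,0,0,0,0],[-0.004,0,0,0,0,0,0],[-0.005,0,0,0,0,0,0],[-0.006,0,0,0,0,0,0],[-0.007,0,0,0,0,0,0],[-0.008,0,0,0,0,0,0],[-0.009,0,0,0,0,0,0],[-0.01,0,0,0,0,0,0],[-0.01,0,0,0,0,0,0]])

```text
t: 37.6
ee_pos: [0.518, 0.1776, 0.2252]
orientation: [2.152, -2.284, 0.002]
force: [-1.7, -13.0, 7.5]
finger_gap: 0.0217
gripper_force: 30.0
```

```bash
python3 - <<'E'
from h import *
show()
d=r.sense()["ee_pos"][:2]-[.5069,-.0128]; print(np.hypot(*d))
E
```

```text
t 37.6 ee [0.518  0.1776 0.2252] yaw -1.6305 gap 0.0217 gf 30.0 F [ -1.7 -13.    7.5] j6 -0.75
0.1907387192539694
```

Request:
move_arm(series=[[0,0,0,0,0,0,1],[0,0,0,0,0,0,1],[0,0,0,0,0,0,1],[0,0,0,0,0,0,1],[0,0,0,0,0,0,1],[0,0,0,0,0,0,1],[0.002,0,-0.03,0,0,0,1],[0.003,0,-0.09,0,0,0,1],[0.004,0,-0.15,0,0,0,1],[0.03,0,-0.2,0,0,0,1],[0.09,0,-0.23,0,0,0,1],[0.17,0,-0.23,0,0,0,1]])

```text
t: 38.6
ee_pos: [0.5147, 0.0953, 0.3442]
orientation: [-2.154, 2.278, -0.004]
force: [1.3, -0.8, -0.1]
finger_gap: 0.087
gripper_force: 0.0
```

Request:
move_arm(series=[[0.07,0,0,0,0,0,1],[0.14,0,0,0,0,0,1],[0.21,0,0,0,0,0,1],[0.28,0,0,0,0,0,1],[0.35,0,0,0,0,0,1],[0.42,0,0,0,0,0,1],[0.48,0,0,0,0,0,1],[0.52,0,0,0,0,0,1],[0.54,0,0,0,0,0,1],[0.54,0,0,0,0,0,1]])

```text
t: 39.43
ee_pos: [0.4972, -0.1769, 0.3402]
orientation: [2.151, -2.289, -0.0]
force: [1.6, -0.0, -0.2]
finger_gap: 0.0877
gripper_force: 0.0
```

```bash
python3 - <<'E'
from h import *
show(); cups()
for n in("top","side"):
    s=r.snapshot(n); W=cloud(s).reshape(-1,3)
    if n=="side": cv2.imwrite("pics/side4.png",s["color"])
    h=W[(W[:,2]>.078)&(W[:,2]<.092)&(abs(W[:,0]-.518)<.025)&(abs(W[:,1]-.178)<.025)]
    print("handle",h.min(0),h.max(0),len(h))
E
```

```text
t 39.4 ee [ 0.4972 -0.1769  0.3402] yaw -1.6328 gap 0.0877 gf 0.0 F [ 1.6 -0.  -0.2] j6 -0.09
top 0.92 copper top [0.5244 0.2982] rad 0.0255 z 0.1175
top 0.59 copper top [0.5276 0.3027] rad 0.0255 z 0.0262
side 0.92 copper top [0.5412 0.083 ] rad 0.2648 z 0.1441
side 0.56 copper top [0.5426 0.3013] rad 0.017 z 0.0636
side 0.56 BLUE top [ 0.4534 -0.1374] rad 0.0252 z 0.0716
side 0.52 copper top [0.5437 0.3054] rad 0.0192 z 0.0354
side 0.23 copper top [0.5581 0.1027] rad 0.2805 z 0.0219
handle [0.50912289 0.16774863 0.08213801] [0.53004754 0.18952421 0.09068699] 107Traceback (most recent call last):
  File "<stdin>", line 7, in <module>
    return umr_minimum(a, axis, None, out, keepdims, initial, where)
ValueError: zero-size array to reduction operation minimum which has no identity
```

View pics/side4.png

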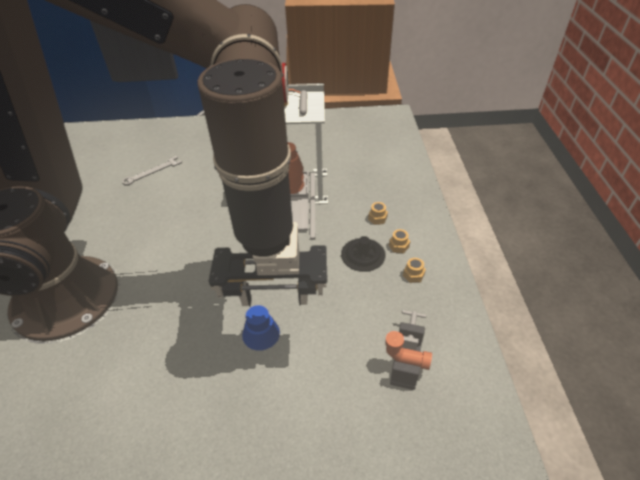

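The tray is back at its starting handle position, the stack stands under the shelf (side px 295,168), and the wheel is on the mat (363,252). The arm is clear of everything.

```bash
python3 -c "
from cell import r
print(r.hand_in())"
```

```text
the job is handed in; nothing more can be done
None
```

I handed the job in at about 40 s. The handwheel lies flat on the middle of the mat, and the three copper cups present are fully nested in the tray's seat. The tray is fully home under the shelf, pushed in slowly. I did not touch the clamp, bushings or look-alikes.

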